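# Open the hot-towel cabinet with the pull hook

### The arm

A 6-joint arm with a two-finger parallel gripper is mounted at the origin on a cart in front of the work surface, level with it; the furniture and walls round the work are solid. World frame = base frame: x ahead of the robot, y to its left, z up, the work surface at z = 0. Lengths are in mm, angles in rad, forces in N, time in s.
With the tool pointing down it reaches from about 275 to 750 mm from the base axis. Payload 10.2 kg.
Tool frame: the origin (TCP) lies at the very end of the fingers, on their centre line; the grasp point (between the pads) lies 19 mm behind it; z points along the fingers, y is the direction in which the jaws open and shut (so a half turn about z gives the same grasp; the last joint's range is limited). The gripper opens to 85 mm and grips with 20 to 120 N. Pads are 22 mm wide; open, the fingers measure 114 mm over their backs; the gripper's body (76 mm by 85 mm) begins 54 mm behind the grasp point. The pads swing forward as they close: fully open they stand 13 mm farther back than shut.
Start: joints at [-1.408, 0.313, 1.498, -0, 1.331, -0.223], TCP at [197.546, -486.423, 231.294] pointing down, gripper open.
Joint ranges: [-2.94, 2.94], [-0.97, 2.17], [0.19, 2.56], [-1.23, 4.37], [0.02, 3.11], [-2.88, 2.88]. Speed limits (rad/s): [2.39, 2.39, 3.01, 3.14, 3.14, 3.14].

### API

Orientations are given as a unit quaternion [w, x, y, z].
In Python, from rig import arm gives the robot as it stands.
- The arm moves only by the tool apply_moves, never from a script. Its argument "increments" is a list that holds one entry, the list of rows, each a list of 4 numbers: the shift along the tool's x, y, z in cm, then the turn about the tool's z in rad. A call has 1 to 8 rows; each row is the pose to reach, as a shift and turn from the pose measured when the call began, along the tool's axes at that moment; what a row does not reach only later rows make up. A row lasts 1/12 s, in which the tool goes at most 41.7 mm and 7.16 degrees, less where a joint would pass 70% of its speed; a pose out of reach is approached as far as the arm can. A call with a gripper value outside its range is refused whole. "claw" is the closure, from -1 (fully open) to 1 (shut), set as the call begins (left out, the last holds). The fingers move at their own pace and stop on an object; "grip_force" is the grip in N (left out, the last holds). Time passes only in rows, so rows that repeat a pose let the fingers close. It gives the time, the measured TCP pose, the force and the opening at its end, in the units of the state.
- arm.get_state(): the state, without advancing time (a new reading comes with each control period).
- arm.capture(name): name is "scene" or "top" or "wrist"; returns a dict with "color" (420x560x3 uint8, red, green, blue), "fx", "fy", "cx", "cy" (pixels), "dist_coeffs" ([k1, k2, p1, p2, k3] as OpenCV has them; the pictures are not rectified), "T" (4x4, takes a point from camera to world coordinates). Camera axes: x right, y down, z forward; pixel columns grow to the right and rows downward; lengths in mm; the calibration is good to about 2 mm. A picture is of the moment at which its call begins. There is no depth.
- arm.job_done(): hands the job in, once; it reports no verdict.
The state is a dict: "time_s": time; "qpos": joint angles; "joint_velocities": joint speeds; "effort": joint torques, N m; "tcp_pos": TCP position; "tool_rot": TCP orientation; "force": force on the tool from outside, world axes, zero at the start; "moment": the same for the moment, N m; "gripper_width": finger opening in mm.
Only numpy, scipy, OpenCV 4.12 (cv2) and the standard library are available. Lean on these libraries where they do the work, as an engineer would, in place of code of your own. Each camera call takes 0.05 s, during which the arm holds its last target. There are 200 camera calls.

### The job

The hot-towel cabinet has to be opened, but the tall cologne bottle stands where its flap comes down: stand that bottle upright on the steel tray with the other two colognes. Then take the pull hook by its wooden handle, catch the ring at the top of the flap and lower the flap gently with it, without letting it drop, until it is fully open; finally unhook and lay the pull hook flat on the worktop. The cabinet is hot, so the robot itself must not touch it, and the other things stay where they are.

Things in the scene. Friction and masses are not known exactly. Their poses are not given: they have to be found in the camera images.
- flap_hinge (a point): middle of the hinge line of the flap of the white hot-towel cabinet (fixed, 301 deep, 460 wide, 287 high); 42 mm above the worktop at the cabinet's lower front edge; own x level, to the cabinet's back, own y along the hinge to its left, z up. The flap spans the whole width, is 245 mm long from the hinge to its top edge and closed leans back 0.2 rad
- towel_cabinet_flap (a joint): flap angle, rad: 0 closed, 1.48 fully open at its stop (edge then 240 mm in front of the hinge and 110 mm high; things over 60 mm tall in front are hit). 1.1 kg, hinge friction 0.6 N m, damping 0.15 N m s/rad: 4 N at the ring start it, it stays put up to 0.6 rad, beyond that it falls unless held back with up to 3 N
- ring_center (a point): centre of the steel ring rigidly fixed to the flap near its top, mid-width: 38 mm clear inside, 5 mm wire, 25 mm in front of the flap's face, axis (own y) parallel to the hinge, so a hook enters sideways from either side. It circles the hinge line with the flap: flap closed, it is 11 mm behind (x of flap_hinge) and 218 mm above the hinge
- hook_grip (a point): grip point of the pull hook near its balance, 12 mm above its underside. Wooden handle 140 long x 22 wide x 24 high, flat sides, from 105 mm behind to 35 mm ahead of this point; then a 7 mm steel rod along own x to 135 mm ahead, there bent square to its left (own +y) for 41 mm, tip turned back 8 mm towards the handle. Lies flat, bend level; 0.14 kg
- hook_crook (a point): middle of the bent part of the pull hook: 135 mm ahead (own x) and 20 mm to the left (own y) of the grip point, at the same height; same axes. The bent part is 7 mm thick and runs along own y from 20 mm before to 20 mm past this point
- bottle_center (a point): centre, 62 mm above the underside, of the tall cologne bottle with yellow-green cap: flat body 33 (own x) x 45 (own y) x 105 mm, above it a cap 20 mm in diameter to 124 mm; 0.19 kg; own z up
- bottle_tray: steel tray, fixed, 130 (own x) x 230 (own y) mm outside, rim 18 mm high and 4 mm thick, floor 4 mm above the worktop; origin under its middle
- cologne_mid: cologne bottle with white cap, standing on the tray, 33 (own x) x 45 (own y) x 104 mm; origin at the middle of its underside
- cologne_short: cologne bottle with black cap, standing on the tray, 33 (own x) x 45 (own y) x 85 mm; origin at the middle of its underside
- razor_case: grey razor case lying in front of the cabinet, low enough for the flap: 42 (own x) x 120 (own y) x 24 mm; origin under its middle
- neck_brush: neck brush standing on its black foot, 82 mm in diameter, 170 mm high; origin at the middle of its underside
Mind the look-alikes: they are no part of the job. What is shaped like the part that bears bottle_center but orange or turquoise is not meant.

How it is judged:
By the outcome, as a careful person would: the job done as asked, in the order asked, and still so for the second after the job is handed in, with the robot touching nothing.
It also fails if it takes over 70 s, if anything falls off the work surface, if the arm or the gripper's body presses on something with over 40 N, if the wrist force passes 120 N, or if a joint passes its speed limit or range.

## Working session

There is one attempt and no reset: what is moved stays moved. The work goes in short steps, Python scripts to look and compute and a tool call to move; the robot and the scene stay as the last step left them, time stands still between calls to the robot, and variables do not carry over. Pictures are saved under pics/ and viewed, about 8 in all and at most 12, crops included, and the job is handed in when it is done.

Besides the shell and the picture viewer there is one more tool, called after "Request:" by a JSON object that holds its "op" and its "data". apply_moves: Moves the arm, as the interface text tells. Its arguments: {"type":"object","properties":{"increments":{"type":"array"},"claw":{"type":"number"},"grip_force":{"type":"number"}},"required":["increments"]}

```bash
ls; mkdir -p pics
cat > h.py <<'E'
import numpy as np, cv2
from rig import arm
def K(c): return np.array([[c["fx"],0,c["cx"]],[0,c["fy"],c["cy"]],[0,0,1.]])
def snap(n,f):
    c=arm.capture(n); cv2.imwrite(f"pics/{f}.png",c["color"][:,:,::-1]); np.save(f"pics/{f}.npy",c,allow_pickle=True); return c
def load(f): return np.load(f"pics/{f}.npy",allow_pickle=True).item()
def ray(c,uv):
    p=cv2.undistortPoints(np.array([[uv]],float),K(c),np.array(c["dist_coeffs"],float))[0,0]
    T=np.array(c["T"]); d=T[:3,:3]@[p[0],p[1],1]; return T[:3,3],d/np.linalg.norm(d)
def onz(c,uv,z):
    o,d=ray(c,uv); return o+d*(z-o[2])/d[2]
def proj(c,P):
    T=np.linalg.inv(np.array(c["T"])); r,_=cv2.Rodrigues(T[:3,:3])
    return cv2.projectPoints(np.atleast_2d(np.array(P,float)),r,T[:3,3],K(c),np.array(c["dist_coeffs"],float))[0][:,0]
def tri(c1,u1,c2,u2):
    o1,d1=ray(c1,u1);o2,d2=ray(c2,u2)
    s=np.linalg.lstsq(np.c_[d1,-d2],o2-o1,rcond=None)[0]
    a,b=o1+d1*s[0],o2+d2*s[1]; return (a+b)/2,np.linalg.norm(a-b)
E
python3 - <<'E'
from h import *
a=snap("scene","s0");b=snap("top","t0")
for c in(a,b): print(np.round(np.array(c["T"]),3).tolist(),c["fx"])
print(arm.get_state())
E
```

```text
pics
[[-0.887, -0.27, 0.375, -129.78], [-0.462, 0.514, -0.723, 1289.324], [0.003, -0.814, -0.58, 1172.018], [0.0, 0.0, 0.0, 1.0]] 508.42178802432676
[[0.014, -0.995, 0.096, 320.271], [-0.998, -0.008, 0.063, -43.923], [-0.062, -0.096, -0.993, 1861.056], [0.0, 0.0, 0.0, 1.0]] 528.9542343371289
{'time_s': 0.1, 'qpos': array([-1.40846560e+00,  3.13389263e-01,  1.49837188e+00, -4.17109496e-06,
        1.33100839e+00, -2.23408165e-01]), 'joint_velocities': array([ 0.00018144,  0.00046914, -0.00183721,  0.00048024,  0.00029875,
       -0.00095572]), 'effort': array([ 1.96703448e-03, -4.12899542e+01, -2.60141498e+01, -2.51945930e-04,
        3.02520195e-03, -1.85935806e-05]), 'tcp_pos': array([ 197.47261247, -486.19074769,  230.79069998]), 'tool_rot': array([-5.88226364e-04,  9.81458008e-01,  1.91676374e-01,  1.59427376e-05]), 'force': array([-0.7244982 , -0.95694742, -0.70899763]), 'moment': array([ 0.01232689, -0.03399265,  0.01821907]), 'gripper_width': 85.22865106316354}
```

View pics/s0.png

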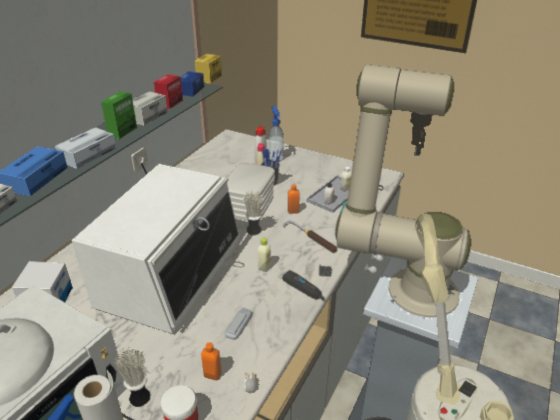

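View pics/t0.png

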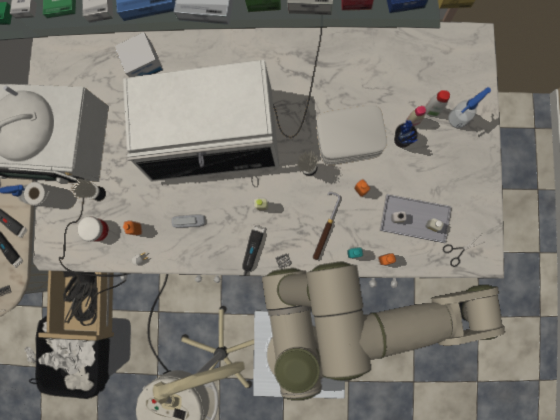

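The scene view shows the bottle with the yellow-green cap at about (264,245), the ring at (202,224), the hook at (285..335, 225..250) and the tray at (335,190). The top view shows the bottle at (260,204), the hook at (322,240) to (335,195), the tray at (416,219) and the cabinet front around y=160-178.

Run:
```python
from h import *
a=load("s0");b=load("t0")
def crop(c,x0,y0,x1,y1,k): return cv2.resize(c["color"][y0:y1,x0:x1,::-1],None,fx=k,fy=k,interpolation=cv2.INTER_CUBIC)
A=crop(b,120,140,460,280,2.35); A=A[:,:800]
B=crop(a,150,150,390,310,1.6*1.0)
B=cv2.resize(a["color"][160:280,190:400,::-1],(468,268),interpolation=cv2.INTER_CUBIC)
C=cv2.resize(b["color"][182:262,300:350,::-1],(168,268),interpolation=cv2.INTER_CUBIC)
D=np.zeros((600,800,3),np.uint8); D[:A.shape[0],:A.shape[1]]=A; D[332:600,:468]=B; D[332:600,480:648]=C
cv2.imwrite("pics/c1.png",D)
for n,c in(("s",a),("t",b)):
    h=cv2.cvtColor(c["color"],cv2.COLOR_RGB2HSV)
    for nm,lo,hi in(("yg",(25,120,100),(45,255,255)),("wood",(3,120,30),(14,230,140))):
        m=cv2.inRange(h,lo,hi); k,l,s,ce=cv2.connectedComponentsWithStats(m)
        for i in range(1,k):
            if s[i,4]>15: print(n,nm,s[i],ce[i].round(1))
print([onz(b,p,0).round() for p in((131,176),(275,166),(260,204),(416,219),(322,240))])
```

```text
s yg [262 238   5   7  28] [263.7 240.7]
s wood [288 204  11   9  54] [294.  209.5]
s wood [204 355  17  25 109] [216.4 370.1]
t yg [257 200   5   5  21] [259. 202.]
t wood [355 185  15  11  53] [361.2 190.5]
t wood [127 221  14  14 131] [134.6 228.2]
t wood [314 223  17  36 138] [322.  240.5]
t wood [379 256   5   9  17] [380.5 260.2]
[array([627., 624.,   0.]), array([664.,  94.,   0.]), array([527., 145.,   0.]), array([ 478., -406.,    0.]), array([401., -76.,   0.])]
```

View pics/c1.png

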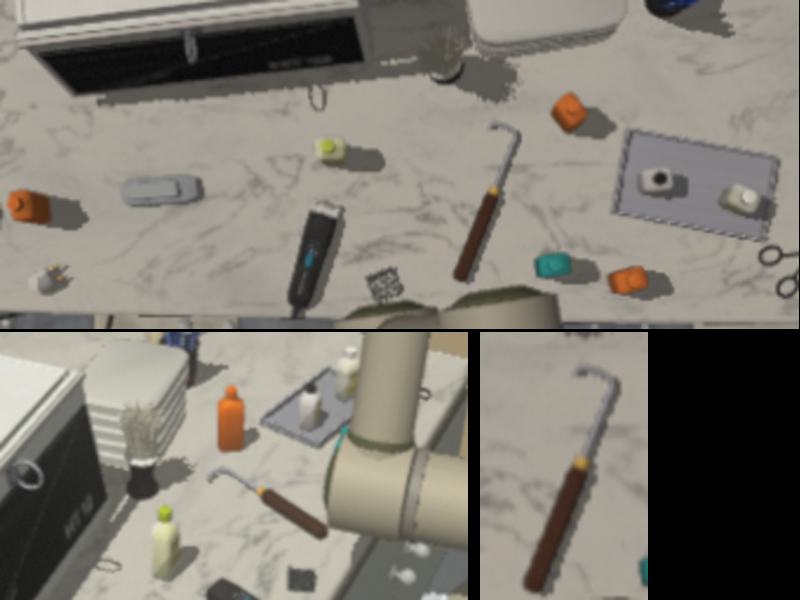

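The crop shows the hook lying with its bend to the left, the bottle cap at crop (328,146), the ring at (190,45), and the tray with the short bottle left of its middle and the mid bottle near its right end.

Run:
```python
from h import *
a=load("s0");b=load("t0")
u=lambda x,y:(x/2.35+120,y/2.35+140)
P=lambda n,p,z:print(n,onz(b,p,z).round(1))
for n,p,z in(("handle_back",u(461,276),12),("handle_front",u(493,190),12),("corner",u(519,131),12),("tip",u(494,126),12),
 ("cap",(259,202),124),("tray1",u(628,128),18),("tray2",u(778,158),18),("tray3",u(765,240),18),("tray4",u(611,212),18),
 ("short",u(660,179),85),("mid",u(748,197),104),("cabTopFL",(131,155),287),("cabTopFR",(272,138),287),("cabTopBL",(127,80),287),("cabTopBR",(267,66),287),("clipper end",u(327,207),40),("case",u(162,190),24),("brush",u(445,75),5),
 ("turq",u(553,262),100),("or",u(569,110),100)): P(n,p,z)
print("ring",tri(a,(202,224),b,u(190.5,46)))
print("cap tri",tri(a,(263.7,240.7),b,(259,202)))
print("short tri",tri(a,(312/2.229+190,(383-332)/2.229+160),b,u(660,179)))
print("ringproj check", proj(a,[onz(b,u(190.5,46),260)]))
```

```text
handle_back [339.8 -55.6  12. ]
handle_front [ 468.  -102.1   12. ]
corner [ 556.8 -140.5   12. ]
tip [ 564.  -103.2   12. ]
cap [519.7 136.  124. ]
tray1 [ 561.7 -302.4   18. ]
tray2 [ 518.7 -526.4   18. ]
tray3 [ 396.7 -505.2   18. ]
tray4 [ 436.4 -276.6   18. ]
short [ 479.9 -338.3   85. ]
mid [ 453.7 -460.1  104. ]
cabTopFL [646.5 524.6 287. ]
cabTopFR [697.7  83.  287. ]
cabTopBL [891.9 552.3 287. ]
cabTopBR [928.5 102.5 287. ]
clipper end [438.4 142.6  40. ]
case [462.4 394.9  24. ]
brush [642.2 -29.2   5. ]
turq [ 360.  -184.5  100. ]
or [ 576.2 -207.   100. ]
ring (array([636.59757468, 306.62565578, 258.29454872]), np.float64(0.13157601639734312))
cap tri (array([520.49310273, 136.71574241, 117.40448536]), np.float64(0.04801374641555853))
short tri (array([ 479.30647453, -336.91513561,   93.37107094]), np.float64(0.24645394124380363))
ringproj check [[202.16011425 223.51540896]]
```

Request:
{"op": "apply_moves", "data": {"increments": [[[25.5,-23.2,0,0],[25.5,-23.2,0,0],[25.5,-23.2,0,0],[25.5,-23.2,0,0],[25.5,-23.2,0,0],[25.5,-23.2,0,0],[25.5,-23.2,0,0],[25.5,-23.2,0,0]]]}}

```text
time_s: 0.77
tcp_pos: [341.7, -183.8, 231.1]
tool_rot: [-0.001, 0.982, 0.191, 0.0]
force: [0.0, -0.7, -0.1]
gripper_width: 85.2
```

Request:
{"op": "apply_moves", "data": {"increments": [[[24,-22,0,-0.6],[24,-22,0,-0.6],[24,-22,0,-0.6],[24,-22,0,-0.6],[24,-22,0,-0.6],[24,-22,0,-0.6],[24,-22,0,-0.6],[24,-22,0,-0.6]]]}}

```text
time_s: 1.43
tcp_pos: [481.8, 113.1, 231.2]
tool_rot: [-0.001, 0.881, 0.473, 0.0]
force: [0.4, -0.3, 1.2]
gripper_width: 85.7
```

Request:
{"op": "apply_moves", "data": {"increments": [[[0,0,0,-0.6],[0,0,0,-0.6],[0,0,0,-0.6],[0,0,0,-0.6],[0,0,0,-0.6]]]}}

```text
time_s: 1.85
tcp_pos: [481.6, 113.2, 230.8]
tool_rot: [-0.001, 0.699, 0.715, 0.0]
force: [-0.0, -0.2, -0.2]
gripper_width: 85.3
```

```bash
cat >> h.py <<'E'
from scipy.spatial.transform import Rotation as Ro
def pose():
    s=arm.get_state(); q=s["tool_rot"]; R=Ro.from_quat([q[1],q[2],q[3],q[0]]).as_matrix()
    return s,np.array(s["tcp_pos"]),R,np.arctan2(R[1,0],R[0,0])
def go(P,al=None):
    s,p,R,a=pose(); d=R.T@(np.array(P,float)-p)/10
    t=0 if al is None else -((al-a+np.pi)%(2*np.pi)-np.pi)
    print("shift cm",d.round(2),"turn",round(t,3),"| at",p.round(1),"al",round(a,3),"t",round(s["time_s"],2),"w",round(s["gripper_width"],1),"F",np.round(s["force"],1))
E
python3 - <<'E'
from h import *
go([520,136,62],1.57); c=snap("wrist","w1")
print(np.array(c["T"]).round(2).tolist(),c["fx"],proj(c,[[520,136,124],[520,136,0],[435,-90,12],[636,306,260]]))
E
```

```text
shift cm [ 2.17  3.91 16.88] turn 0.023 | at [481.6 113.2 230.8] al 1.593 t 1.85 w 85.3 F [-0.  -0.2 -0.2]
[[1.0, 0.02, 0.01, 480.5], [0.02, -0.96, -0.27, 181.43], [-0.0, 0.27, -0.96, 373.24], [0.0, 0.0, 0.0, 1.0]] 292.5405754499667 [[ 326.3949592   179.12834272]
 [ 312.07289323  161.27986009]
 [ 246.27218382  318.25678828]
 [ 761.84504995 -241.82994524]]
```

View pics/w1.png

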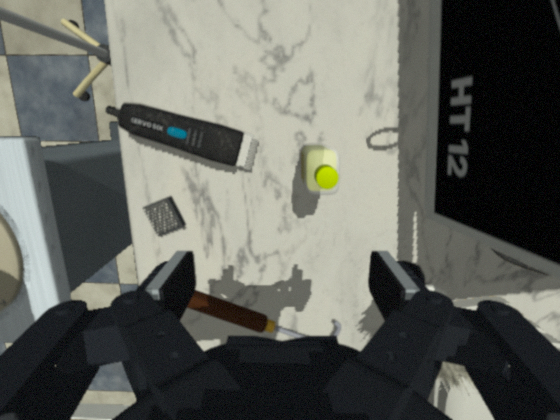

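The wrist view shows the bottle at (321,170) nearly square to the world axes, with the cap at (326,178) matching the prediction. I'll descend on it.

Request:
{"op": "apply_moves", "data": {"increments": [[[2.2,3.9,0,0.02],[2.2,3.9,0,0.02],[2.2,3.9,4,0.02],[2.2,3.9,8,0.02],[2.2,3.9,12,0.02],[2.2,3.9,15,0.02],[2.2,3.9,16.7,0.02],[2.2,3.9,16.7,0.02]]]}}

```text
time_s: 2.57
tcp_pos: [517.6, 136.2, 60.1]
tool_rot: [-0.003, 0.706, 0.709, -0.003]
force: [-0.3, -0.5, -0.2]
gripper_width: 85.7
```

Request:
{"op": "apply_moves", "data": {"increments": [[[0,0,0,0],[0,0,0,0],[0,0,0,0],[0,0,0,0],[0,0,0,0],[0,0,0,0],[0,0,0,0],[0,0,0,0]]], "claw": 1, "grip_force": 40}}

```text
time_s: 3.23
tcp_pos: [518.4, 136.3, 61.2]
tool_rot: [-0.003, 0.706, 0.709, -0.002]
force: [0.7, 0.3, 6.0]
gripper_width: 32.8
```

Run:
```python
from h import *
go([520,136,80])
```

```text
shift cm [-0.02  0.15 -1.88] turn 0 | at [518.4 136.3  61.2] al 1.575 t 3.23 w 32.8 F [0.7 0.3 6. ]
```

Request:
{"op": "apply_moves", "data": {"increments": [[[0,0,-4,0],[0,0,-8,0],[0,0,-12,0],[-3,0,-14,0],[-7,0,-14,0],[-11,0,-14,0],[-15,-1,-14,0],[-19,-2,-14,0]]]}}

```text
time_s: 3.9
tcp_pos: [499.3, -55.6, 201.0]
tool_rot: [-0.003, 0.705, 0.709, -0.002]
force: [1.0, -0.5, -2.4]
gripper_width: 32.9
```

Request:
{"op": "apply_moves", "data": {"increments": [[[-4,0,0,0],[-8,-1,0,0],[-12,-1,0,0],[-16,-1.5,0,0],[-20,-2,0,0],[-24,-2.5,0,0],[-28,-3,0,0],[-31,-3,0,0]]]}}

```text
time_s: 4.57
tcp_pos: [469.2, -368.6, 200.4]
tool_rot: [-0.003, 0.706, 0.708, -0.002]
force: [0.6, -0.4, -2.2]
gripper_width: 32.7
```

Run:
```python
from h import *
go([470.7,-400,120],1.38)
b=snap("top","t1")
go([470.7,-400,120],1.38)
```

```text
shift cm [-3.16  0.2   8.03] turn 0.194 | at [ 469.2 -368.6  200.4] al 1.574 t 4.57 w 32.7 F [ 0.6 -0.4 -2.2]
shift cm [-2.72  0.24  7.99] turn 0.191 | at [ 468.9 -372.8  199.9] al 1.571 t 4.62 w 32.8 F [-3.9 -2.9 -3.4]
```

Request:
{"op": "apply_moves", "data": {"increments": [[[-2.7,0.2,0,0.1],[-2.7,0.2,0,0.19],[-2.7,0.2,2,0.19],[-2.7,0.2,5,0.19],[-2.7,0.2,8,0.19],[-2.7,0.2,10,0.19],[-2.7,0.2,10,0.19],[-2.7,0.2,10,0.19]]]}}

```text
time_s: 5.28
tcp_pos: [470.0, -399.5, 99.6]
tool_rot: [-0.003, 0.771, 0.637, -0.003]
force: [-0.0, -1.2, -1.7]
gripper_width: 32.2
```

Run:
```python
from h import *
c=snap("wrist","w2")
go([470.7,-400,66],1.38)
```

```text
shift cm [0.02 0.04 3.51] turn 0.001 | at [ 470.5 -400.1  101.1] al 1.381 t 5.33 w 32.7 F [-0.1 -0.1 -1.4]
```

View pics/w2.png

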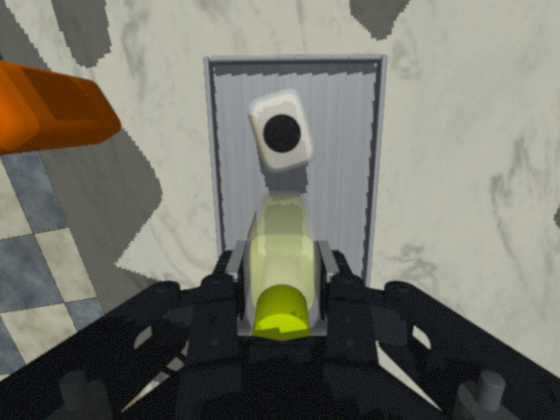

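The wrist view shows the bottle square over the tray, clear of the short bottle at (281,132). I'll lower it, open only part-way, and rise.

Request:
{"op": "apply_moves", "data": {"increments": [[[0,0,1,0],[0,0,2,0],[0,0,2.7,0],[0,0,3.2,0],[0,0,3.5,0],[0,0,3.6,0],[0,0,3.6,0],[0,0,3.6,0]]]}}

```text
time_s: 6.0
tcp_pos: [470.3, -400.3, 65.3]
tool_rot: [-0.001, 0.771, 0.637, -0.003]
force: [-0.0, 0.3, -0.5]
gripper_width: 33.0
```

Run:
```python
from h import *
go([470.7,-400,65.2],1.38)
```

```text
shift cm [0.03 0.03 0.01] turn 0.001 | at [ 470.3 -400.3   65.3] al 1.381 t 6.0 w 33.0 F [-0.   0.3 -0.5]
```

Request:
{"op": "apply_moves", "data": {"increments": [[[0,0,0.1,0],[0,0,0.1,0],[0,0,0.1,0]]]}}

```text
time_s: 6.25
tcp_pos: [470.4, -400.4, 65.3]
tool_rot: [-0.001, 0.771, 0.637, -0.003]
force: [-2.9, 1.9, 6.3]
gripper_width: 32.8
```

Request:
{"op": "apply_moves", "data": {"increments": [[[0,0,0,0],[0,0,0,0],[0,0,0,0],[0,0,0,0],[0,0,0,0]]], "claw": -0.25}}

```text
time_s: 6.67
tcp_pos: [470.4, -400.4, 65.2]
tool_rot: [-0.001, 0.771, 0.637, -0.003]
force: [0.4, 0.8, -0.5]
gripper_width: 53.1
```

Request:
{"op": "apply_moves", "data": {"increments": [[[0,0,-1.5,0],[0,0,-4,0],[0,0,-8,0],[0,0,-12,0],[0,0,-14,0]]]}}

```text
time_s: 7.08
tcp_pos: [472.0, -400.9, 210.4]
tool_rot: [0.002, 0.771, 0.637, -0.003]
force: [-0.4, 0.7, 0.3]
gripper_width: 53.6
```

Run:
```python
from h import *
c=snap("wrist","w3");snap("top","t2")
go([435,-90,150],-0.349+np.pi)
go([435,-90,150],-0.349)
```

```text
shift cm [29.91 -9.54  5.7 ] turn -1.412 | at [ 472.3 -401.2  209.6] al 1.381 t 7.18 w 53.2 F [-0.5 -0.2 -0.2]
shift cm [29.91 -9.54  5.7 ] turn 1.73 | at [ 472.3 -401.2  209.6] al 1.381 t 7.18 w 53.2 F [-0.5 -0.2 -0.2]
```

View pics/w3.png

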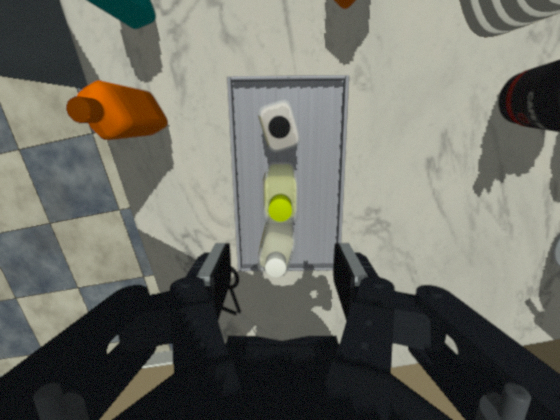

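The white, yellow-green and black caps are in line on the tray at (275,265), (280,207) and (279,127), and the placed bottle is upright. Next is the hook.

Request:
{"op": "apply_moves", "data": {"increments": [[[29.9,-9.5,0,0.9],[29.9,-9.5,0,0.9],[29.9,-9.5,0,0.9],[29.9,-9.5,0,0.9],[29.9,-9.5,0,0.9],[29.9,-9.5,0,0.9],[29.9,-9.5,0,0.9],[29.9,-9.5,0,0.9]]]}}

```text
time_s: 7.85
tcp_pos: [434.2, -86.7, 206.0]
tool_rot: [0.003, 0.972, 0.236, -0.002]
force: [0.1, -0.1, 0.4]
gripper_width: 53.4
```

Request:
{"op": "apply_moves", "data": {"increments": [[[0,0,0,0.83],[0,0,0,0.83],[0,0,0,0.83],[0,0,0,0.83],[0,0,0,0.83],[0,0,0,0.83],[0,0,0,0.83],[0,0,0,0.83]]]}}

```text
time_s: 8.52
tcp_pos: [433.8, -86.5, 205.0]
tool_rot: [0.004, 0.984, -0.178, -0.001]
force: [0.5, 0.0, -1.2]
gripper_width: 53.4
```

Run:
```python
from h import *
c=snap("wrist","w4")
go([435,-90,100],-0.349)
x=np.array([.94,-.342,0]);y=np.array([.342,.94,0]);g=np.array([435,-90,12])
print(proj(c,[g,g+35*x,g-105*x,g+135*x,g+135*x+41*y]).round())
```

```text
shift cm [ 0.24  0.2  10.52] turn -0.003 | at [433.8 -86.6 205.2] al -0.352 t 8.57 w 53.4 F [ 0.1  0.8 -0.2]
[[283. 182.]
 [283. 151.]
 [284. 264.]
 [282.  55.]
 [243.  55.]]
```

View pics/w4.png

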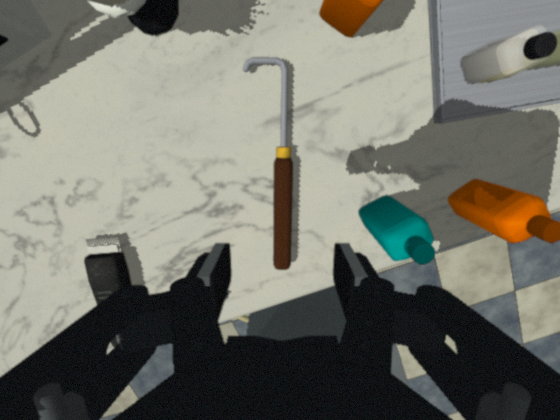

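The hook lies as predicted: corner at (285,59), handle from (284,150) to (282,268). I'll grasp it.

Request:
{"op": "apply_moves", "data": {"increments": [[[0.2,0.2,4,0.01],[0.2,0.2,8,0.01],[0.2,0.2,12,0.01],[0.2,0.2,15,0.01],[0.2,0.2,17.5,0.01],[0.2,0.2,19.2,0.01],[0.2,0.2,20,0.01],[0.2,0.2,20,0.01]]]}}

```text
time_s: 9.23
tcp_pos: [433.3, -90.0, 3.7]
tool_rot: [0.003, 0.984, -0.179, -0.003]
force: [-0.4, 0.3, 0.5]
gripper_width: 53.5
```

Request:
{"op": "apply_moves", "data": {"increments": [[[0,0,0,0],[0,0,0,0],[0,0,0,0],[0,0,0,0],[0,0,0,0],[0,0,0,0],[0,0,0,0]]], "claw": 1, "grip_force": 80}}

```text
time_s: 9.82
tcp_pos: [433.9, -90.3, 5.0]
tool_rot: [0.004, 0.984, -0.179, -0.002]
force: [-1.2, 0.5, 6.1]
gripper_width: 20.1
```

Request:
{"op": "apply_moves", "data": {"increments": [[[0,0,-2,0],[0,0,-5,0],[0,0,-8,0],[0,0,-12,0],[0,0,-16,0],[0,0,-20,0],[0,0,-20,0],[0,0,-20,0]]]}}

```text
time_s: 10.48
tcp_pos: [435.5, -89.3, 207.0]
tool_rot: [0.004, 0.984, -0.179, 0.0]
force: [-0.5, 0.3, -1.6]
gripper_width: 20.2
```

Run:
```python
from h import *
go([400,120,250],0.0)
snap("wrist","w5")
# cabinet yaw: fit white/dark edge lines in top image
b=load("t2"); g=b["color"].astype(int)
for x in range(150,262,10): print(x,g[128:184:2,x].mean(1).astype(int).tolist())
```

```text
shift cm [-10.67 -18.31  -4.48] turn -0.36 | at [435.5 -89.3 207. ] al -0.36 t 10.48 w 20.2 F [-0.5  0.3 -1.6]
150 [198, 198, 197, 198, 197, 195, 197, 197, 198, 196, 103, 110, 192, 121, 163, 82, 62, 28, 16, 16, 14, 18, 17, 16, 25, 73, 121, 162]
160 [200, 200, 200, 200, 199, 199, 200, 198, 199, 141, 92, 186, 181, 162, 92, 80, 38, 14, 20, 15, 14, 15, 15, 16, 16, 30, 124, 159]
170 [198, 199, 198, 198, 195, 197, 196, 195, 187, 90, 135, 191, 136, 139, 84, 57, 20, 16, 16, 14, 19, 18, 13, 19, 27, 64, 88, 89]
180 [195, 195, 196, 196, 196, 197, 195, 192, 102, 104, 188, 165, 162, 86, 77, 36, 16, 17, 13, 13, 15, 17, 23, 27, 38, 86, 88, 95]
190 [197, 197, 195, 196, 192, 194, 194, 164, 91, 165, 185, 161, 125, 84, 44, 17, 17, 15, 13, 17, 17, 25, 24, 22, 73, 87, 89, 134]
200 [193, 196, 198, 196, 197, 195, 187, 96, 127, 186, 144, 154, 81, 76, 82, 87, 92, 87, 75, 55, 16, 11, 13, 48, 85, 89, 89, 118]
210 [194, 196, 195, 194, 195, 193, 144, 98, 188, 170, 159, 100, 82, 34, 16, 16, 14, 13, 22, 14, 12, 13, 16, 73, 80, 81, 95, 161]
220 [194, 193, 193, 192, 192, 181, 92, 143, 186, 134, 138, 83, 59, 22, 14, 15, 14, 16, 12, 11, 10, 12, 55, 80, 80, 83, 131, 156]
230 [191, 193, 192, 192, 189, 116, 106, 188, 162, 157, 89, 76, 33, 15, 14, 21, 13, 13, 13, 13, 12, 24, 82, 85, 81, 91, 157, 159]
240 [193, 193, 194, 194, 164, 92, 152, 185, 145, 130, 82, 52, 18, 15, 20, 12, 15, 13, 13, 42, 37, 63, 84, 85, 84, 134, 161, 161]
250 [193, 193, 192, 187, 98, 116, 188, 161, 153, 87, 71, 34, 17, 17, 12, 12, 10, 12, 22, 25, 27, 86, 89, 83, 87, 151, 161, 164]
260 [194, 193, 191, 151, 94, 174, 181, 157, 121, 83, 42, 21, 12, 12, 12, 13, 11, 13, 39, 32, 66, 84, 83, 85, 136, 153, 160, 165]
```

Run:
```python
from h import *
b=load("t2")
p,q=onz(b,(150,148.5),285),onz(b,(260,135.2),285); d=p-q; print("cab yaw",np.arctan2(-d[0],d[1]),p,q)
c=load("w5"); s,t,R,a=pose()
z=t[2]-5+12
x=R[:,0];y=-R[:,1];g=np.array([t[0],t[1],z])
im=c["color"][:,:,::-1].copy()
for P in proj(c,[g+35*x,g+135*x,g+135*x+41*y]): cv2.circle(im,tuple(int(v) for v in P),4,(0,0,255),1)
cv2.imwrite("pics/w5b.png",im[:260])
print(proj(c,[g+35*x,g+135*x,g+135*x+41*y]))
```

```text
cab yaw 0.11553242884331807 [667.06656268 464.48708201 285.        ] [707.024324   120.16972147 285.        ]
[[282.71051037 196.53371963]
 [282.74376818 -45.60607825]
 [180.86707144 -44.70886228]]
```

View pics/w5b.png

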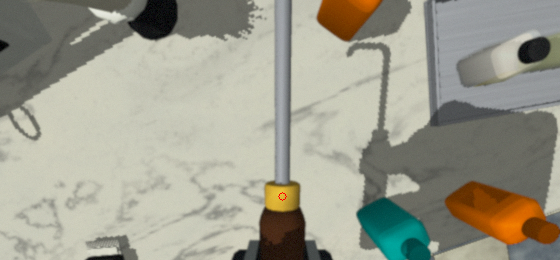

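The hook is held straight, with its wood end at (282,208), about 5 mm behind the prediction. So the crook sits about 130 mm ahead of the TCP. I'll go to a point in front of the ring.

Request:
{"op": "apply_moves", "data": {"increments": [[[0,0,-3,-0.1],[-1,-3.5,-4.5,-0.2],[-2.5,-7.5,-4.5,-0.3],[-4,-11.5,-4.5,-0.4],[-5.5,-15.5,-4.5,-0.476],[-7,-19.5,-4.5,-0.476],[-8.5,-23.5,-4.5,-0.476],[-10,-27,-4.5,-0.476]]]}}

```text
time_s: 11.2
tcp_pos: [435.3, 199.5, 246.4]
tool_rot: [0.003, 0.998, 0.058, -0.004]
force: [1.2, -0.8, -1.9]
gripper_width: 20.4
```

```bash
cat >> h.py <<'E'
RING=np.array([636.6,306.6,259.]); YAW=.1155
X=np.array([np.cos(YAW),np.sin(YAW),0]);Y=np.array([-X[1],X[0],0]);Z=np.array([0,0,1.])
DX,DY,DZ=130,20,7   # crook relative to TCP
def tcp_for(crook): return crook-DX*X-DY*Y-DZ*Z
def crook_now(rel=True):
    s,p,R,a=pose(); cr=p+R@np.array([DX,-DY,-DZ]); d=cr-RING
    print("crook rel ring x,y,z",(d@X).round(1),(d@Y).round(1),d[2].round(1),"al",round(a,3),"t",round(s["time_s"],2),"F x,y,z",np.round([s["force"]@X,s["force"]@Y,s["force"][2]],1)); return cr
E
python3 - <<'E'
from h import *
crook_now(); go(tcp_for(RING-80*X-45*Y),YAW); go(tcp_for(RING+3*X-45*Y),YAW)
E
```

```text
crook rel ring x,y,z -82.3 -63.0 -6.8 al 0.116 t 11.2 F x,y,z [ 1.1 -0.9 -1.9]
shift cm [ 0.23 -1.81 -0.57] turn 0.001 | at [435.3 199.5 246.4] al 0.116 t 11.2 w 20.4 F [ 1.2 -0.8 -1.9]
shift cm [ 8.53 -1.8  -0.64] turn 0.001 | at [435.3 199.5 246.4] al 0.116 t 11.2 w 20.4 F [ 1.2 -0.8 -1.9]
```

Request:
{"op": "apply_moves", "data": {"increments": [[[0,-1.8,-0.6,0],[2,-1.8,-0.6,0],[4,-1.8,-0.6,0],[5.7,-1.8,-0.6,0],[5.7,-1.8,-0.6,0],[5.7,-1.8,-0.6,0]]]}}

```text
time_s: 11.7
tcp_pos: [489.5, 224.0, 249.6]
tool_rot: [0.004, 0.998, 0.058, -0.006]
force: [-0.9, 0.1, -1.4]
gripper_width: 20.1
```

Run:
```python
from h import *
cr=crook_now(); go(tcp_for(RING+3*X-45*Y),YAW)
a=snap("scene","s3");b=snap("top","t3")
A=cv2.resize(a["color"][180:260,170:270,::-1],(800,640),interpolation=cv2.INTER_CUBIC)[:,:]
def draw(c,x0,y0,w,h,k):
    im=cv2.resize(c["color"][y0:y0+h,x0:x0+w,::-1],None,fx=k,fy=k,interpolation=cv2.INTER_CUBIC)
    for P,col in((cr-20*Y,(0,0,255)),(cr+20*Y,(0,255,0)),(RING,(255,0,0))):
        u=(proj(c,[P])[0]-[x0,y0])*k; cv2.circle(im,tuple(int(v) for v in u+k/2),5,col,1)
    return im
A=draw(a,175,195,66,75,6);B=draw(b,175,140,66,75,6)
cv2.imwrite("pics/e1.png",np.hstack([A,B]))
```

```text
crook rel ring x,y,z -25.6 -45.0 -4.1 al 0.116 t 11.7 F x,y,z [-0.9  0.2 -1.4]
shift cm [ 2.86 -0.01 -0.27] turn 0.001 | at [489.5 224.  249.6] al 0.116 t 11.7 w 20.1 F [-0.9  0.1 -1.4]
```

View pics/e1.png

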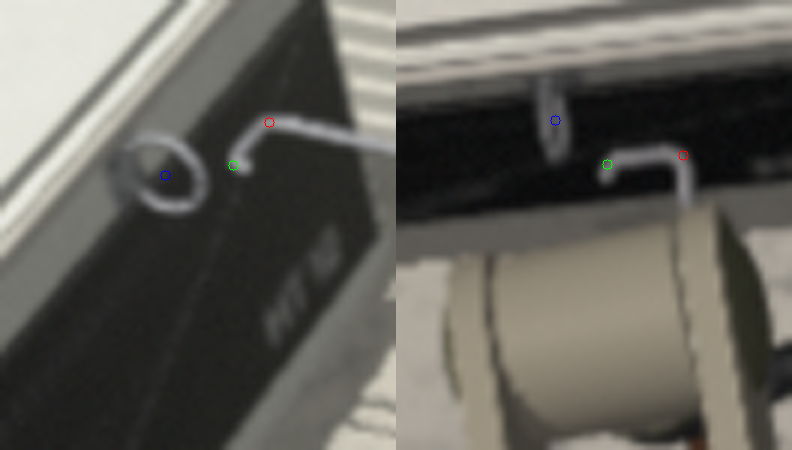

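The markers fall on the crook (top panel: (683,155) to (607,165)) and on the ring centre (scene panel: about (168,173)), so the model holds. I'll enter the ring sideways.

Request:
{"op": "apply_moves", "data": {"increments": [[[1,0,-0.3,0],[2,0,-0.3,0],[2.9,0,-0.3,0],[2.9,0,-0.3,0],[2.9,-1,-0.3,0],[2.9,-2,-0.3,0],[2.9,-3,-0.3,0],[2.9,-3.5,-0.3,0]]]}}

```text
time_s: 12.47
tcp_pos: [513.0, 263.9, 253.3]
tool_rot: [0.003, 0.998, 0.059, -0.005]
force: [0.2, 0.3, -1.3]
gripper_width: 20.4
```

Request:
{"op": "apply_moves", "data": {"increments": [[[0,-0.5,0,0],[0,-0.9,0,0],[0,-0.9,0,0],[0,-0.9,0,0]]]}}

```text
time_s: 12.8
tcp_pos: [511.8, 273.0, 253.2]
tool_rot: [0.003, 0.998, 0.059, -0.005]
force: [0.3, -0.2, -1.9]
gripper_width: 20.3
```

```bash
cat >> h.py <<'E'
def comp(names=("scene","top"),w=66,h=75,k=6,ctr=None,f="e"):
    s,p,R,a=pose(); cr=p+R@np.array([DX,-DY,-DZ]); ims=[]
    for n in names:
        c=arm.capture(n); u0=proj(c,[cr if ctr is None else ctr])[0]; x0,y0=int(max(0,u0[0]-w/2)),int(max(0,u0[1]-h/2))
        im=cv2.resize(c["color"][y0:y0+h,x0:x0+w,::-1],(w*k,h*k),interpolation=cv2.INTER_CUBIC)
        for P,col in((cr-20*Y,(0,0,255)),(cr+20*Y,(0,255,0))):
            u=(proj(c,[P])[0]-[x0,y0])*k; cv2.circle(im,tuple(int(v) for v in u+k/2),5,col,1)
        ims.append(im)
    cv2.imwrite(f"pics/{f}.png",np.hstack(ims))
HR=218.3
def plan(ths,off):
    # crook at ring centre(theta) + off*t  (t = direction of ring travel)
    s,p,R,a=pose(); H=RING-11*X-218*Z
    for th in ths:
        f=th-.05; ring=H+HR*(-np.sin(f)*X+np.cos(f)*Z); t=-np.cos(f)*X-np.sin(f)*Z
        print(round(th,2),(R.T@(tcp_for(ring+off*t)-p)/10).round(2))
E
python3 - <<'E'
from h import *
crook_now(); comp(f="e2"); plan([0,.1,.2,.3,.4,.5,.6,.65,.7],15.5)
E
```

```text
crook rel ring x,y,z 2.2 1.4 -0.3 al 0.118 t 12.8 F x,y,z [ 0.3 -0.2 -1.9]
0 [-1.78  0.06  0.06]
0.1 [-3.96  0.05  0.24]
0.2 [-6.12  0.04  0.63]
0.3 [-8.22  0.03  1.24]
0.4 [-10.25   0.02   2.06]
0.5 [-1.219e+01  1.000e-02  3.070e+00]
0.6 [-14.01   0.     4.27]
0.65 [-1.488e+01 -1.000e-02  4.940e+00]
0.7 [-1.571e+01 -1.000e-02  5.650e+00]
```

View pics/e2.png

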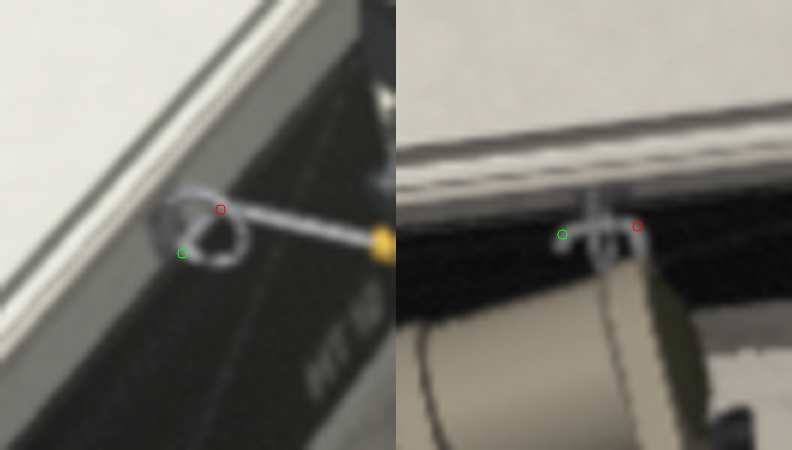

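The crook is inside the ring in both views. I'll pull slowly along the arc.

Request:
{"op": "apply_moves", "data": {"increments": [[[-1,0,0,0],[-1.8,0,0.1,0],[-2.5,0,0.1,0],[-3.3,0,0.2,0],[-4,0,0.25,0],[-4.7,0,0.35,0],[-5.4,0,0.5,0],[-6.1,0,0.65,0]]]}}

```text
time_s: 13.57
tcp_pos: [450.8, 265.2, 247.3]
tool_rot: [0.004, 0.998, 0.059, -0.005]
force: [2.6, -0.5, -3.0]
gripper_width: 20.1
```

Run:
```python
from h import *
crook_now(); plan([.2,.25,.3,.35,.4,.45,.5,.55,.6,.65,.7],15.5)
```

```text
crook rel ring x,y,z -59.3 0.6 -6.1 al 0.118 t 13.57 F x,y,z [ 2.5 -0.8 -3. ]
0.2 [ 0.03  0.03 -0.02]
0.25 [-1.02  0.02  0.26]
0.3 [-2.07  0.02  0.59]
0.35 [-3.09  0.01  0.97]
0.4 [-4.1   0.01  1.4 ]
0.45 [-5.08  0.    1.88]
0.5 [-6.04 -0.    2.41]
0.55 [-6.97 -0.01  2.99]
0.6 [-7.87 -0.01  3.61]
0.65 [-8.73 -0.02  4.28]
0.7 [-9.57 -0.02  4.99]
```

Request:
{"op": "apply_moves", "data": {"increments": [[[-0.7,0,0.15,0],[-1.4,0,0.35,0],[-2.1,0,0.6,0],[-2.8,0,0.85,0],[-3.4,0,1.1,0],[-4.1,0,1.4,0],[-4.6,0,1.65,0],[-5.1,0,1.9,0]]]}}

```text
time_s: 14.23
tcp_pos: [399.4, 259.1, 228.6]
tool_rot: [0.003, 0.998, 0.059, -0.005]
force: [1.7, 0.7, -1.5]
gripper_width: 20.5
```

Run:
```python
from h import *
crook_now(); print("lead");plan([.45,.5,.55,.6,.65,.7],15.5);print("trail");plan([.5,.55,.6,.65,.7,.75],-15.5)
comp(f="e3")
```

```text
crook rel ring x,y,z -111.1 0.4 -24.9 al 0.118 t 14.23 F x,y,z [ 1.7  0.5 -1.5]
lead
0.45 [ 0.08  0.01 -0.04]
0.5 [-0.87  0.01  0.49]
0.55 [-1.8  -0.    1.07]
0.6 [-2.7  -0.01  1.69]
0.65 [-3.57 -0.01  2.36]
0.7 [-4.4  -0.02  3.07]
trail
0.5 [ 1.91  0.02 -0.89]
0.55 [ 0.9   0.02 -0.45]
0.6 [-0.07  0.01  0.04]
0.65 [-1.03  0.    0.58]
0.7 [-1.95 -0.    1.17]
0.75 [-2.85 -0.01  1.8 ]
```

View pics/e3.png

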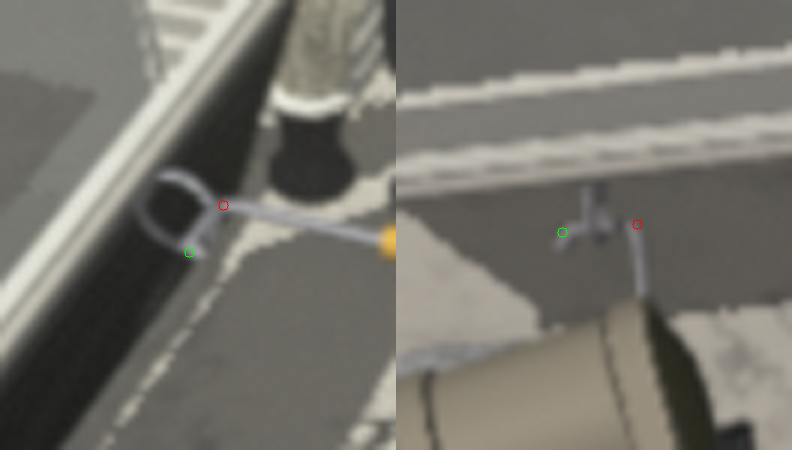

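Crook is seated on the leading wire (model flap angle about 0.45, Fx +1.7 N). I'll creep to the tipping point, then back the crook onto the trailing side so the flap is caught after a short gap.

Request:
{"op": "apply_moves", "data": {"increments": [[[-0.5,0,0.25,0],[-0.9,0,0.5,0],[-1.4,0,0.8,0],[-1.8,0,1.05,0],[-2.2,0,1.35,0],[-2.2,0,1.35,0],[-2.2,0,1.35,0]]]}}

```text
time_s: 14.92
tcp_pos: [376.8, 256.3, 215.1]
tool_rot: [0.004, 0.998, 0.059, -0.006]
force: [-0.1, 0.6, -1.2]
gripper_width: 20.5
```

Run:
```python
from h import *
crook_now(); print("lead");plan([.55,.6,.65,.7],15.5);print("trail");plan([.6,.65,.7,.75],-15.5)
```

```text
crook rel ring x,y,z -133.8 0.3 -38.6 al 0.118 t 14.92 F x,y,z [-0.1  0.6 -1.2]
lead
0.55 [ 0.46 -0.   -0.31]
0.6 [-0.44 -0.01  0.32]
0.65 [-1.31 -0.02  0.99]
0.7 [-2.14 -0.02  1.7 ]
trail
0.6 [ 2.18  0.01 -1.33]
0.65 [ 1.23  0.   -0.79]
0.7 [ 0.31 -0.01 -0.21]
0.75 [-0.59 -0.01  0.43]
```

Request:
{"op": "apply_moves", "data": {"increments": [[[-0.4,0,0.3,0],[-0.8,0,0.6,0],[-1.1,0,0.8,0],[0.3,0,-0.2,0],[0.3,0,-0.2,0],[0.3,0,-0.2,0],[0.3,0,-0.2,0],[0.3,0,-0.2,0]]]}}

```text
time_s: 15.58
tcp_pos: [379.5, 256.6, 216.8]
tool_rot: [0.004, 0.998, 0.059, -0.006]
force: [-0.7, -1.3, -1.5]
gripper_width: 20.3
```

Run:
```python
from h import *
crook_now(); print("lead");plan([.6,.65,.7],15.5);print("trail");plan([.65,.7,.75,.8,.85,.9],-15.5)
comp(f="e4")
# ring bright pixels vs. dark flap / flap top edge height: white edge position in top image along camera column through ring
c=arm.capture("top"); H=RING-11*X-218*Z
# flap top edge at theta: along-flap 245 from hinge
for y in (60,-100):
    for th in np.arange(.5,1.0,.05):
        P=H+245*(-np.sin(th-.2)*X+np.cos(th-.2)*Z)+y*Y; u=proj(c,[P])[0]; v=c["color"][int(round(u[1]))-3:int(round(u[1]))+4,int(round(u[0]))].mean(1); print(y,round(th,2),u.round(1),v.astype(int))
```

```text
crook rel ring x,y,z -131.2 0.3 -36.9 al 0.118 t 15.58 F x,y,z [-0.9 -1.2 -1.5]
lead
0.6 [-0.71 -0.01  0.49]
0.65 [-1.57 -0.02  1.16]
0.7 [-2.4  -0.02  1.87]
trail
0.65 [ 0.96  0.   -0.62]
0.7 [ 0.04 -0.   -0.03]
0.75 [-0.85 -0.01  0.6 ]
0.8 [-1.71 -0.02  1.28]
0.85 [-2.54 -0.02  1.99]
0.9 [-3.33 -0.03  2.75]
60 0.5 [183.1 187.2] [145 145 144 143 143 143 144]
60 0.55 [183.7 191.1] [143 144 144 145 144 143 143]
60 0.6 [184.4 194.9] [144 143 143 143 144 143 143]
60 0.65 [185.  198.6] [143 143 142 145 164 172 166]
60 0.7 [185.7 202.3] [146 169 175 166 142 137 141]
60 0.75 [186.5 205.9] [142 137 141 116  91  87  87]
60 0.8 [187.3 209.4] [114  89  86  87  86  86  84]
60 0.85 [188.1 212.7] [87 87 84 84 83 76 76]
60 0.9 [188.9 216. ] [85 81 76 75 75 76 78]
60 0.95 [189.7 219.1] [74 76 77 77 78 77 77]
-100 0.5 [234.2 181.4] [142 142 143 143 142 142 143]
-100 0.55 [234.8 185.3] [143 144 143 143 143 143 143]
-100 0.6 [235.3 189.2] [143 143 143 143 144 145 144]
-100 0.65 [235.9 193. ] [144 144 143 143 144 161 169]
-100 0.7 [236.5 196.7] [144 161 169 167 146 138 141]
-100 0.75 [237.1 200.3] [167 152 143 139 113  90  87]
-100 0.8 [237.7 203.9] [111  90  86  86  85  83  84]
-100 0.85 [238.3 207.3] [86 85 83 84 85 86 87]
-100 0.9 [238.9 210.5] [86 88 87 85 81 78 81]
-100 0.95 [239.5 213.7] [85 85 81 81 84 87 88]
```

Request:
{"op": "apply_moves", "data": {"increments": [[[-0.3,0,0.2,0],[-0.6,0,0.4,0],[-0.9,0,0.6,0],[-0.9,0,0.6,0],[-0.9,0,0.6,0]]]}}

```text
time_s: 16.15
tcp_pos: [369.5, 255.3, 210.6]
tool_rot: [0.004, 0.998, 0.059, -0.007]
force: [-6.2, -1.3, -2.2]
gripper_width: 20.3
```

```bash
cat >> h.py <<'E'
def flap():
    c=arm.capture("top"); H=RING-11*X-218*Z; g=cv2.GaussianBlur(c["color"],(3,3),0).mean(2); r=[]
    for y in (60,-100,100,-60):
        ths=np.arange(.4,1.65,.01); P=[H+245*(-np.sin(t-.2)*X+np.cos(t-.2)*Z)+y*Y for t in ths]; u=proj(c,P)
        v=cv2.remap(g.astype(np.float32),u[:,0:1].astype(np.float32),u[:,1:2].astype(np.float32),1)[:,0]
        d=v[4:]-v[:-4]; i=np.argmin(d); r.append((round(ths[i+2],2),int(d[i])))
    print("flap edge",r)
E
python3 - <<'E'
from h import *
crook_now(); print("lead");plan([.6,.65,.7],15.5);print("trail");plan([.7,.75,.8,.85,.9],-15.5)
flap()
E
```

```text
crook rel ring x,y,z -141.2 0.3 -43.5 al 0.118 t 16.15 F x,y,z [-6.3 -0.6 -2.2]
lead
0.6 [ 0.29 -0.01 -0.14]
0.65 [-0.57 -0.02  0.53]
0.7 [-1.4  -0.03  1.24]
trail
0.7 [ 1.04 -0.01 -0.67]
0.75 [ 0.15 -0.02 -0.03]
0.8 [-0.71 -0.02  0.65]
0.85 [-1.53 -0.03  1.37]
0.9 [-2.32 -0.04  2.13]
flap edge [(np.float64(0.81), -47), (np.float64(0.82), -45), (np.float64(1.13), -28), (np.float64(0.81), -40)]
```

The flap edge in the image moved with the crook (0.75 to 0.81, with Fx negative), so the flap now rests on the crook. I'll lower it along the arc.

Run:
```python
from h import *
crook_now(); plan(np.arange(.78,1.5,.03),-15.5)
```

```text
crook rel ring x,y,z -141.2 0.3 -43.5 al 0.118 t 16.2 F x,y,z [-5.7 -0.5 -1.1]
0.78 [-0.37 -0.02  0.37]
0.81 [-0.88 -0.03  0.79]
0.84 [-1.37 -0.03  1.22]
0.87 [-1.85 -0.03  1.67]
0.9 [-2.32 -0.04  2.13]
0.93 [-2.77 -0.04  2.6 ]
0.96 [-3.21 -0.05  3.09]
0.99 [-3.64 -0.05  3.59]
1.02 [-4.04 -0.06  4.11]
1.05 [-4.44 -0.06  4.63]
1.08 [-4.81 -0.07  5.17]
1.11 [-5.18 -0.07  5.72]
1.14 [-5.52 -0.08  6.28]
1.17 [-5.85 -0.08  6.85]
1.2 [-6.16 -0.09  7.43]
1.23 [-6.45 -0.09  8.01]
1.26 [-6.72 -0.1   8.61]
1.29 [-6.98 -0.1   9.22]
1.32 [-7.22 -0.11  9.83]
1.35 [-7.44 -0.11 10.45]
1.38 [-7.64 -0.12 11.07]
1.41 [-7.82 -0.13 11.7 ]
1.44 [-7.98 -0.13 12.34]
1.47 [-8.13 -0.14 12.98]
```

Request:
{"op": "apply_moves", "data": {"increments": [[[-0.35,0,0.35,0],[-0.75,0,0.7,0],[-1.1,0,1,0],[-1.5,0,1.35,0],[-1.85,0,1.65,0],[-2.2,0,2,0],[-2.5,0,2.3,0],[-2.8,0,2.6,0]]]}}

```text
time_s: 16.87
tcp_pos: [340.9, 251.7, 184.7]
tool_rot: [0.004, 0.998, 0.059, -0.008]
force: [-1.3, 0.3, -2.1]
gripper_width: 20.5
```

Run:
```python
from h import *
crook_now(); flap(); plan(np.arange(.9,1.21,.03),-15.5)
```

```text
crook rel ring x,y,z -170.0 -0.0 -69.5 al 0.118 t 16.87 F x,y,z [-1.3  0.5 -2.1]
flap edge [(np.float64(0.98), -48), (np.float64(0.98), -42), (np.float64(0.93), -28), (np.float64(0.98), -48)]
0.9 [ 0.6  -0.05 -0.57]
0.93 [ 0.14 -0.05 -0.09]
0.96 [-0.29 -0.06  0.4 ]
0.99 [-0.72 -0.06  0.9 ]
1.02 [-1.12 -0.07  1.41]
1.05 [-1.52 -0.07  1.94]
1.08 [-1.89 -0.08  2.48]
1.11 [-2.25 -0.08  3.03]
1.14 [-2.59 -0.09  3.59]
1.17 [-2.92 -0.09  4.16]
1.2 [-3.23 -0.1   4.74]
```

Request:
{"op": "apply_moves", "data": {"increments": [[[-0.3,0,0.35,0],[-0.65,0,0.8,0],[-1,0,1.25,0],[-1.3,0,1.65,0],[-1.6,0,2.05,0],[-1.9,0,2.5,0],[-2.2,0,2.95,0],[-2.5,0,3.4,0]]]}}

```text
time_s: 17.58
tcp_pos: [314.4, 248.2, 150.0]
tool_rot: [0.004, 0.998, 0.059, -0.008]
force: [-2.7, 0.9, -2.2]
gripper_width: 20.2
```

Run:
```python
from h import *
crook_now(); flap(); plan(np.arange(1.11,1.5,.03),-15.5)
```

```text
crook rel ring x,y,z -196.7 -0.4 -104.4 al 0.119 t 17.58 F x,y,z [-2.6  1.2 -2.2]
flap edge [(np.float64(1.17), -33), (np.float64(1.12), -34), (np.float64(1.11), -28), (np.float64(1.17), -30)]
1.11 [ 0.37 -0.09 -0.51]
1.14 [ 0.03 -0.1   0.05]
1.17 [-0.29 -0.11  0.62]
1.2 [-0.6  -0.11  1.2 ]
1.23 [-0.89 -0.12  1.79]
1.26 [-1.16 -0.12  2.39]
1.29 [-1.42 -0.13  2.99]
1.32 [-1.65 -0.13  3.61]
1.35 [-1.87 -0.14  4.23]
1.38 [-2.07 -0.15  4.85]
1.41 [-2.25 -0.15  5.48]
1.44 [-2.41 -0.16  6.12]
1.47 [-2.55 -0.16  6.76]
```

Request:
{"op": "apply_moves", "data": {"increments": [[[-0.25,0,0.5,0],[-0.5,0,1,0],[-0.75,0,1.5,0],[-1,0,2,0],[-1.2,0,2.5,0],[-1.4,0,3,0],[-1.6,0,3.5,0],[-1.75,0,3.9,0]]]}}

```text
time_s: 18.3
tcp_pos: [295.3, 245.5, 110.0]
tool_rot: [0.005, 0.998, 0.059, -0.009]
force: [-0.3, 1.4, -4.1]
gripper_width: 20.1
```

Run:
```python
from h import *
crook_now(); flap(); plan(np.arange(1.32,1.6,.03),-15.5)
```

```text
crook rel ring x,y,z -216.0 -0.9 -144.6 al 0.119 t 18.3 F x,y,z [-0.1  1.5 -4.1]
flap edge [(np.float64(1.32), -38), (np.float64(1.32), -38), (np.float64(1.31), -39), (np.float64(1.31), -40)]
1.32 [ 0.16 -0.15 -0.4 ]
1.35 [-0.06 -0.15  0.22]
1.38 [-0.26 -0.16  0.84]
1.41 [-0.43 -0.17  1.47]
1.44 [-0.59 -0.17  2.11]
1.47 [-0.74 -0.18  2.75]
1.5 [-0.86 -0.18  3.4 ]
1.53 [-0.96 -0.19  4.05]
1.56 [-1.04 -0.2   4.7 ]
1.59 [-1.1  -0.2   5.35]
```

Request:
{"op": "apply_moves", "data": {"increments": [[[-0.1,-0.1,0.4,0],[-0.2,-0.1,0.8,0],[-0.35,-0.1,1.2,0],[-0.45,-0.1,1.6,0],[-0.55,-0.1,2,0],[-0.65,-0.1,2.4,0],[-0.7,-0.1,2.7,0],[-0.75,-0.1,2.9,0]]]}}

```text
time_s: 19.02
tcp_pos: [286.8, 245.2, 80.5]
tool_rot: [0.005, 0.998, 0.059, -0.01]
force: [0.6, 0.4, -0.8]
gripper_width: 20.0
```

Run:
```python
from h import *
crook_now(); flap(); plan(np.arange(1.41,1.6,.03),-15.5); plan([1.48],0)
```

```text
crook rel ring x,y,z -224.5 -0.2 -174.2 al 0.119 t 19.02 F x,y,z [ 0.7  0.3 -0.8]
flap edge [(np.float64(1.4), -40), (np.float64(1.4), -38), (np.float64(1.4), -39), (np.float64(1.42), -39)]
1.41 [ 0.33 -0.06 -1.46]
1.44 [ 0.17 -0.07 -0.82]
1.47 [ 0.02 -0.07 -0.18]
1.5 [-0.1  -0.08  0.46]
1.53 [-0.2  -0.09  1.11]
1.56 [-0.28 -0.09  1.76]
1.59 [-0.34 -0.1   2.42]
1.48 [-0.2  -0.09  1.57]
```

Request:
{"op": "apply_moves", "data": {"increments": [[[-0.1,-0.1,0.5,0],[-0.15,-0.1,1,0],[-0.2,-0.1,1.5,0],[-0.2,-0.1,2,0],[-0.2,-0.1,2.4,0],[-0.2,-0.1,2.8,0],[-0.2,-0.1,3.1,0],[-0.2,-0.1,3.2,0]]]}}

```text
time_s: 19.73
tcp_pos: [285.0, 245.9, 48.5]
tool_rot: [0.004, 0.998, 0.059, -0.009]
force: [1.4, 0.0, 5.6]
gripper_width: 20.4
```

Run:
```python
from h import *
crook_now(); flap(); plan([1.48],0)
```

```text
crook rel ring x,y,z -226.2 0.6 -206.0 al 0.118 t 19.73 F x,y,z [ 1.4 -0.1  5.6]
flap edge [(np.float64(1.4), -40), (np.float64(1.4), -38), (np.float64(1.4), -39), (np.float64(1.42), -39)]
1.48 [-0.12  0.03 -1.6 ]
```

The flap is at its stop: the crook on the leading wire gives +7 N and the edge reading doesn't change. I'll centre the crook, unhook sideways, and retreat.

Request:
{"op": "apply_moves", "data": {"increments": [[[0.2,0,-0.6,0],[0.3,0,-1.2,0],[0.3,0,-1.6,0],[0.3,0,-1.6,0],[0.3,1,-1.6,0],[0.3,2,-1.6,0],[0.3,3,-1.6,0],[0.3,4,-1.6,0]]]}}

```text
time_s: 20.45
tcp_pos: [292.6, 206.2, 64.8]
tool_rot: [0.004, 0.998, 0.059, -0.009]
force: [-0.9, -0.1, -1.9]
gripper_width: 20.1
```

Run:
```python
from h import *
crook_now(); flap()
```

```text
crook rel ring x,y,z -223.2 -39.6 -189.8 al 0.119 t 20.45 F x,y,z [-0.9  0.  -1.9]
flap edge [(np.float64(1.4), -40), (np.float64(1.4), -37), (np.float64(1.4), -39), (np.float64(1.42), -40)]
```

Request:
{"op": "apply_moves", "data": {"increments": [[[0,1,0,0],[-1.5,1.5,0,0],[-3,2,0,0],[-4.5,3,0,0],[-6,4,0,0],[-6,5,0,0],[-6,5,0,0]]]}}

```text
time_s: 21.08
tcp_pos: [238.5, 147.9, 66.3]
tool_rot: [0.005, 0.998, 0.059, -0.009]
force: [0.5, -0.2, -0.8]
gripper_width: 20.2
```

Run:
```python
from h import *
crook_now(); flap(); go([434,-90,150],-.36)
```

```text
crook rel ring x,y,z -283.7 -91.5 -188.3 al 0.117 t 21.08 F x,y,z [ 0.5 -0.3 -0.8]
flap edge [(np.float64(1.4), -39), (np.float64(1.4), -38), (np.float64(1.4), -38), (np.float64(1.42), -39)]
shift cm [16.43 26.02 -8.44] turn 0.477 | at [239.1 148.4  66.4] al 0.117 t 21.13 w 20.4 F [-0.1  1.1 -1.8]
```

Request:
{"op": "apply_moves", "data": {"increments": [[[0,0,-4,0],[0,1,-8,0],[0,5,-8.4,0.1],[0,9,-8.4,0.2],[2,12.5,-8.4,0.3],[4,16,-8.4,0.4],[6,19.5,-8.4,0.477],[8.5,22.5,-8.4,0.477]]]}}

```text
time_s: 21.8
tcp_pos: [350.9, -65.0, 150.8]
tool_rot: [0.007, 0.983, -0.182, -0.007]
force: [0.4, 1.4, -0.6]
gripper_width: 20.1
```

Run:
```python
from h import *
go([434,-90,100],-.36)
```

```text
shift cm [ 8.71 -0.72  4.96] turn -0.006 | at [350.9 -65.  150.8] al -0.366 t 21.8 w 20.1 F [ 0.4  1.4 -0.6]
```

Request:
{"op": "apply_moves", "data": {"increments": [[[4,-0.4,0,-0.01],[8,-0.7,0,-0.01],[8.7,-0.7,4,-0.01],[8.7,-0.7,8,-0.01],[8.7,-0.7,11,-0.01],[8.7,-0.7,13,-0.01],[8.7,-0.7,14.2,-0.01],[8.7,-0.7,14.2,-0.01]]]}}

```text
time_s: 22.47
tcp_pos: [432.0, -90.1, 5.6]
tool_rot: [0.006, 0.984, -0.177, -0.009]
force: [-0.2, -0.2, -1.1]
gripper_width: 20.2
```

Run:
```python
from h import *
go([434,-90,5],-.36)
```

```text
shift cm [ 0.18 -0.08  0.06] turn 0.004 | at [432.  -90.1   5.6] al -0.356 t 22.47 w 20.2 F [-0.2 -0.2 -1.1]
```

Request:
{"op": "apply_moves", "data": {"increments": [[[0,0,0.1,0],[0,0,0.15,0],[0,0,0.15,0]]]}}

```text
time_s: 22.72
tcp_pos: [432.6, -89.7, 4.3]
tool_rot: [0.006, 0.984, -0.177, -0.009]
force: [0.1, 1.1, -0.6]
gripper_width: 20.3
```

Request:
{"op": "apply_moves", "data": {"increments": [[[0,0,0,0],[0,0,0,0],[0,0,0,0],[0,0,0,0],[0,0,0,0],[0,0,0,0]]], "claw": -0.25}}

```text
time_s: 23.22
tcp_pos: [432.7, -89.7, 4.4]
tool_rot: [0.006, 0.984, -0.177, -0.009]
force: [0.4, -0.1, -0.1]
gripper_width: 53.6
```

Request:
{"op": "apply_moves", "data": {"increments": [[[0,0,-1.5,0],[0,0,-4,0],[-2,0,-8,0],[-6,0,-12,0],[-10,0,-16,0],[-13,0,-18,0],[-13,0,-18,0],[-13,0,-18,0]]]}}

```text
time_s: 23.88
tcp_pos: [313.0, -42.1, 189.0]
tool_rot: [0.007, 0.984, -0.177, -0.006]
force: [0.6, -1.2, -0.7]
gripper_width: 53.3
```

Run:
```python
from h import *
go([434,-90,5],-.36); flap()
a=snap("scene","sF"); b=snap("top","tF"); w=snap("wrist","wF")
# final composite: scene crop, top crop, wrist
A=cv2.resize(a["color"][130:340,120:400,::-1],(400,300)); B=cv2.resize(b["color"][90:300,110:490,::-1],(800,300)[0:2]) if 0 else cv2.resize(b["color"][110:280,110:490,::-1],(671,300))
C=cv2.resize(w["color"][:,:,::-1],(400,300))
D=np.zeros((600,800,3),np.uint8); D[:300,:400]=A; D[:300,400:]=C; D[300:,:671]=B; cv2.imwrite("pics/F.png",D)
```

```text
shift cm [13.19 -0.02 18.27] turn 0.004 | at [313.  -42.1 189. ] al -0.356 t 23.88 w 53.3 F [ 0.6 -1.2 -0.7]
flap edge [(np.float64(1.4), -40), (np.float64(1.4), -38), (np.float64(1.4), -39), (np.float64(1.42), -39)]
```

View pics/F.png

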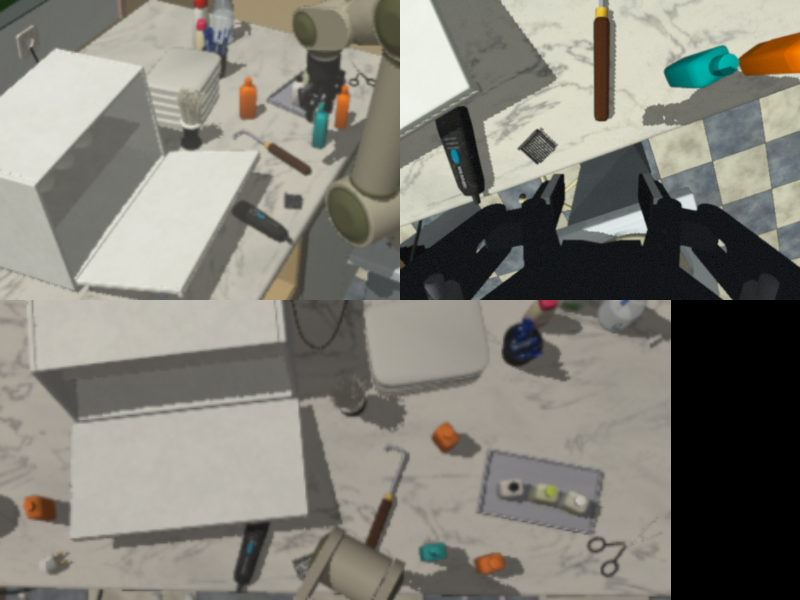

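The flap is fully open, the hook lies flat on the worktop, the bottle stands on the tray between the other two, and the robot is clear. Handing in.

```bash
python3 -c "
from rig import arm
print(arm.job_done())"
```

```text
the job is handed in; nothing more can be done
None
```

The job is finished and handed in at about 24 s of the 70 s; no verdict was reported.

- **Bottle:** I stood the tall cologne bottle upright on the steel tray between the other two. The last pictures show all three caps in line.
- **Flap:** I hooked the ring from its right side and pulled the flap just past its tipping point. I then caught it on the trailing side of the crook, so it fell only a few hundredths of a radian, and lowered it along its arc to the stop.
- **Hook:** I unhooked sideways and laid the pull hook flat near where it first lay.

**Last checks:**
- **Flap at its stop:** pulling down on the ring gave about 7 N without moving the flap, and its edge reading did not change after unhooking. That image reading was 1.40–1.42 rad, below the 1.48 rad of the stop. I put the difference down to the rough edge model, and rely on the force test and the picture.
- **Forces:** readings at the tool stayed below about 7 N. A brief 6 N when the crook caught the flap was more than the 3 N expected; it was gone after the next move.
- **Robot clear:** the gripper is empty and touching nothing. I saw no other object moved in the final pictures.

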